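Open the medicine and hold the dosing cup ready

ROBOT

A 6-joint arm with a two-finger parallel gripper is mounted at the origin on the work surface. World frame = base frame: x ahead of the robot, y to its left, z up, the work surface at z = 0. Lengths are in m, angles in rad, forces in N, time in s.
With the tool pointing down it reaches from about 0.325 to 0.875 m from the base axis. Payload 4.4 kg.
Tool frame: the origin (TCP) lies at the very end of the fingers, on their centre line; the grasp point (between the pads) lies 19 mm behind it; z points along the fingers, y is the line along which they close (so a half turn about z gives the same grasp; the last joint's range is limited). The gripper opens to 85 mm and grips with 20 to 120 N. Pads are 22 mm wide; open, the fingers measure 114 mm over their backs; the gripper's body (76 mm by 85 mm) begins 54 mm behind the grasp point. The pads swing forward as they close: fully open they stand 13 mm farther back than shut.
Start: joints at [0.979, 0.207, 1.542, -0, 1.393, -0.15], TCP at [0.246, 0.52, 0.231] pointing down, gripper open.
Joint ranges: [-2.73, 2.73], [-0.86, 2.22], [0.23, 2.46], [-1.11, 4.25], [0.08, 2.63], [-2.82, 2.82]. Speed limits (rad/s): [2.79, 2.79, 3.14, 3.14, 3.14, 3.14].

INTERFACE

Orientations are given as a unit quaternion [x, y, z, w].
In Python, from workcell import bot gives the robot as it stands.
- The arm moves only by the shell command python3 -m pendant 'ROWS' [FORCE]. ROWS is JSON, a list of rows, each a list of 5 numbers: the shift along the tool's x, y, z in m, then the turn about the tool's z in rad, then the opening, from 0 (shut) to 1 (fully open). In form: [[x, y, z, roll, jaw], ...]. A call has 1 to 8 rows; each row shifts and turns the commanded pose from where the row before left it, along the tool's axes as they then stand; what a row does not reach is not made up. A row lasts 1/8 s, in which the tool goes at most 62.5 mm and 10.7 degrees, less where a joint would pass 70% of its speed; a pose out of reach is approached as far as the arm can. A call with a gripper value outside its range is refused whole. The fingers move at their own pace and stop on an object; FORCE is the grip in N (left out, the last holds). Time passes only in rows, so rows that do not move let the fingers close. It gives the time, the measured TCP pose, the force, the opening and the grip force at its end, in the units of the state.
- bot.read_state(): the state, without advancing time (a new reading comes with each control period).
- bot.snapshot(name): name is "side" or "top"; returns (picture, depth): 384x512x3 uint8, red, green, blue; 384x512 float32, m along the optical axis (not along the pixel's ray), 0 where there is no reading.
- bot.camera_model(name): a dict with "camera_matrix" (3x3 intrinsics, pixels), "k1" (the pictures are not rectified: a ray, as slopes to the right and down, at radius r is drawn at 1 + k1 r^2 times it, then the intrinsics apply), "extrinsics" (4x4, takes a point from camera to world coordinates). Camera axes: x right, y up, looking along -z (the intrinsics and any distortion apply to the point x, -y, -z); pixel columns grow to the right and rows downward; lengths in m; the calibration is good to about 2 mm. A picture is of the moment at which its call begins. camera_model takes no time and is no camera call.
- bot.finish_job(): hands the job in; it is judged then, once.
The state is a dict: "time_s": time; "q": joint angles; "dq": joint speeds; "joint_efforts": joint torques, N m; "eef_pos": TCP position; "ee_rot": TCP orientation; "contact_force": force on the tool from outside, world axes, zero at the start; "ft_torque": the same for the moment, N m; "grip_width": finger opening in m; "grasp_force": force on a finger pad.
Only numpy, scipy, OpenCV 4.12 (cv2) and the standard library are available. Lean on these libraries where they do the work, as an engineer would, in place of code of your own. Each camera call takes 0.05 s, during which the arm holds its last target. There are 200 camera calls.

TASK

Get the next dose ready at the treatment table: first lift the loose white cap off the amber medicine bottle and set it, top side up, in the round pocket of the grey cap stand, leaving the bottle standing where it is. Then pick up the blue dosing cup that lies on its side, find out which end has the blind hole, turn it hole-up and hold it level there in the gripper, at least 15 cm clear of the table top; finish while still holding it, and do not put it down. Leave the bowl, nail-varnish bottle and toothbrush alone.

Things in the scene. Friction and masses are not known exactly. Their poses are not given: they have to be found in the camera images.
- bottle: Amber glass medicine bottle, loose, standing upright: 48 mm diameter, 62 mm to the shoulder, 25 mm diameter neck, 88 mm high without cap, 300 g. Origin at the centre of its underside, z up.
- cap: White plastic bottle cap, 36 mm diameter, 24 mm high, open below (29 mm bore, 16 mm deep); it sits loosely on the bottle's neck (not screwed), top side up, its top 96 mm above the table; it lifts straight off after 16 mm. Origin at the centre of its lower rim, z along its axis towards its closed top. 20 g.
- stand: Grey cap stand fixed to the table: 80 x 80 x 16 mm plate with one round pocket in the middle of its top, 42 mm diameter, 8 mm deep. Origin at the centre of its underside (pocket floor 8 mm above it), z up, x and y along its sides.
- cup: Blue rigid dosing cup: a square block 46 x 46 x 60 mm, 100 to 200 g, lying on a long side. One end is solid, the other has a blind round hole 32 mm wide, 42 mm deep; outside both ends are alike. Origin at the block's centre, 23 mm above the table as it lies; x runs along its length and points out of the hole, which starts towards the robot or to either side.
- cup_mouth (a point): Centre of the dosing cup's hole mouth, in its +x end face, 30 mm from the block's centre; axes as the cup's.
- bowl: Bystander: blue ceramic bowl, 140 mm diameter, 55 mm high; origin at the centre of its underside.
- varnish: Bystander: small magenta nail-varnish bottle with tall black cap, 32 mm diameter, 70 mm high; origin at the centre of its underside.
- brush: Bystander: green toothbrush lying flat with its white bristles up, 170 mm long along its own x axis, 19 mm high at the bristles; origin under its middle.
Things that resemble listed ones, but are neither listed nor needed, are in the scene too. Of the things like the cup, leave any that is turquoise or yellow; of the rest the larger one is meant.

How it is judged:
By the outcome, as a careful person would: the job done as asked, in the order asked, and still so for the second after the job is handed in, while the arm keeps its last pose, push and grip.
It also fails if it takes over 64 s, if anything falls off the work surface, if the arm or the gripper's body presses on something with over 40 N, if the wrist force passes 120 N, or if a joint passes its speed limit or range.

## Working session

There is one attempt and no reset: what is moved stays moved. The work goes in short steps, Python scripts to look and compute and a shell command to move; the robot and the scene stay as the last step left them, time stands still between calls to the robot, and variables do not carry over. Pictures are saved under pics/ and viewed, at most 10 in all, crops included, and the job is handed in when it is done.

```bash
ls; mkdir -p pics; cat > h.py <<'E'
import numpy as np,cv2
from workcell import bot
def snap(n):
    im,d=bot.snapshot(n); return im,d
def ray(n,u,v):
    m=bot.camera_model(n);K=np.array(m["camera_matrix"]);E=np.array(m["extrinsics"])
    p=cv2.undistortPoints(np.array([[[u,v]]],float),K,np.array([m["k1"],0,0,0,0.]))[0,0]
    return E[:3,3],E[:3,:3]@np.array([p[0],-p[1],-1.])
def plane(n,u,v,z):
    o,d=ray(n,u,v);return o+d*(z-o[2])/d[2]
def pt(n,u,v,D):
    o,d=ray(n,u,v);return o+d*D[int(round(v)),int(round(u))]
E
python3 - <<'E'
from h import *
for n in("top","side"):
    im,d=snap(n);np.savez(f"{n}0.npz",im=im,d=d);cv2.imwrite(f"pics/{n}0.png",im[...,::-1])
    m=bot.camera_model(n);print(np.round(m["extrinsics"],3).tolist(),m["k1"],np.round(m["camera_matrix"],1).tolist())
s=bot.read_state();print(s["time_s"],s["eef_pos"],s["ee_rot"],s["contact_force"],s["grip_width"])
E
```

```text
pics
[[0.018, 0.997, -0.069, 0.563], [-1.0, 0.017, -0.014, -0.001], [-0.013, 0.07, 0.997, 0.967], [0.0, 0.0, 0.0, 1.0]] -0.06183214283431368 [[419.8, 0.0, 248.4], [0.0, 419.8, 196.8], [0.0, 0.0, 1.0]]
[[0.686, 0.55, -0.476, 0.076], [-0.727, 0.508, -0.462, -0.545], [-0.013, 0.663, 0.749, 0.948], [0.0, 0.0, 0.0, 1.0]] 0.061152360629220255 [[497.7, 0.0, 257.8], [0.0, 497.7, 191.9], [0.0, 0.0, 1.0]]
0.1 [0.24547218 0.51921367 0.23021588] [ 2.19107966e-01  9.75700060e-01 -9.71048737e-04 -3.86238516e-04] [-0.32316244 -1.41769448 -0.20590927] 0.08549804243279238
```

View pics/top0.png

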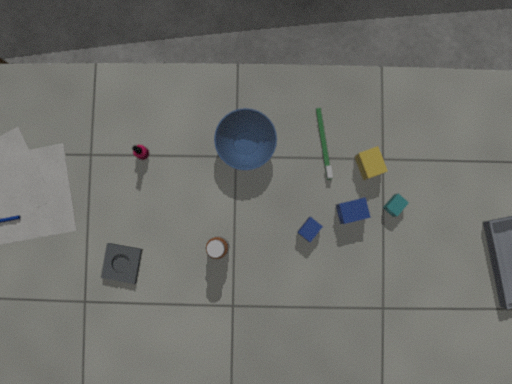

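View pics/side0.png

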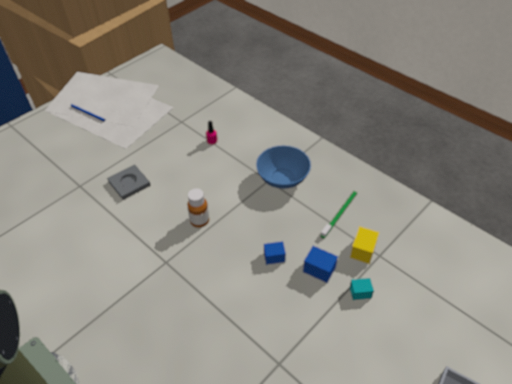

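Top view: capped amber bottle at (217,248), stand at (122,263). The cup-like blocks are blue (353,211), a smaller blue one (310,229), turquoise (397,205) and yellow (372,163). The larger blue one at (353,211) fits, and in the side view it is at (320,264). I'll measure it and confirm in an enlarged crop.

```bash
python3 - <<'E'
from h import *
T=np.load("top0.npz");S=np.load("side0.npz")
a=cv2.resize(T["im"][180:260,285:420],None,fx=4.4,fy=4.4,interpolation=cv2.INTER_CUBIC)
b=cv2.resize(S["im"][225:305,250:385],None,fx=4.4,fy=4.4,interpolation=cv2.INTER_CUBIC)
c=np.vstack([a,b])[...,::-1]; c=cv2.resize(c,None,fx=.8,fy=.8);cv2.imwrite("pics/crop1.png",np.clip(c*1.5,0,255).astype(np.uint8))
for n,X in(("top",T),("side",S)):
    im=X["im"];d=X["d"];h=cv2.cvtColor(im,cv2.COLOR_RGB2HSV)
    # world points of all pixels
    for name,lo,hi in(("blue",(108,140,40),(125,255,255)),("white",(0,0,150),(180,45,255)),("grey",(80,0,25),(130,90,100)),("amber",(3,120,60),(18,255,255))):
        m=cv2.inRange(h,lo,hi)
        k,l,st,ce=cv2.connectedComponentsWithStats(m)
        for i in range(1,k):
            if st[i,4]<60 or st[i,4]>4000: continue
            u,v=ce[i]
            v_,u_=np.nonzero(l==i);P=np.array([pt(n,uu,vv,d) for uu,vv in zip(u_,v_)])
            z=np.percentile(P[:,2],95);Q=P[abs(P[:,2]-z)<.006]
            r=cv2.minAreaRect((Q[:,:2]*1000).astype(np.float32))
            print(n,name,np.round(ce[i]),st[i,4],"z95",z.round(4),"mid",np.round(r[0],1),np.round(r[1],1),round(r[2],1),"mean",Q.mean(0).round(4))
E
```

```text
top blue [354. 210.] 372 z95 0.05 mid [ 601.2 -220.6] [41.9 56.1] 15.7 mean [ 0.6007 -0.2213  0.0471]
top blue [310. 230.] 199 z95 0.0381 mid [ 558.3 -124.9] [31.4 41.3] 50.9 mean [ 0.5574 -0.1248  0.0355]
top white [215. 248.] 160 z95 0.0992 mid [515.2  78.1] [31.  29.2] 0.4 mean [0.5157 0.0784 0.0967]
top grey [244. 124.] 882 z95 0.0534 mid [790.6  22.9] [ 63.  128.9] 2.5 mean [0.8026 0.0249 0.0516]
top grey [244. 165.] 89 z95 0.0561 mid [702.1  21.8] [116.   31.2] 89.1 mean [0.7005 0.0292 0.0553]
top grey [502. 225.] 248 z95 0.0297 mid [ 586.4 -564.4] [ 4.  41.7] 11.8 mean [ 0.5876 -0.5688  0.0296]
top grey [495. 265.] 546 z95 0.0317 mid [ 485. -553.] [197.3  12.5] 13.4 mean [ 0.4786 -0.5535  0.0294]Traceback (most recent call last):
  File "<stdin>", line 15, in <module>
  File "h.py", line 12, in pt
    o,d=ray(n,u,v);return o+d*D[int(round(v)),int(round(u))]
        ~~~^^^^^^^
  File "h.py", line 6, in ray
    m=bot.camera_model(n);K=np.array(m["camera_matrix"]);E=np.array(m["extrinsics"])
ValueError: time passes only in moves, steps and waits
```

View pics/crop1.png

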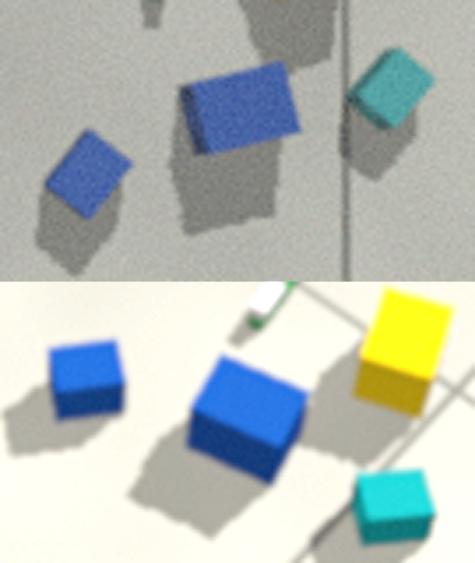

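```bash
cat > h.py <<'E'
import numpy as np,cv2,functools
from workcell import bot
@functools.cache
def cam(n): return bot.camera_model(n)
def snap(n,f):
    im,d=bot.snapshot(n); np.savez(f,im=im,d=d); return im,d
def rays(n,uv):
    m=cam(n);K=np.array(m["camera_matrix"]);E=np.array(m["extrinsics"])
    p=cv2.undistortPoints(np.asarray(uv,float).reshape(-1,1,2),K,np.array([m["k1"],0,0,0,0.]))[:,0]
    return E[:3,3],np.c_[p[:,0],-p[:,1],-np.ones(len(p))]@E[:3,:3].T
def plane(n,uv,z):
    o,d=rays(n,uv);return o+d*((z-o[2])/d[:,2])[:,None]
def cloud(n,d):
    h,w=d.shape;uv=np.stack(np.meshgrid(np.arange(w),np.arange(h)),-1).reshape(-1,2)
    o,r=rays(n,uv);P=(o+r*d.reshape(-1,1)).reshape(h,w,3);P[d==0]=np.nan;return P
E
python3 - <<'E'
from h import *
for n in("top","side"):
    X=np.load(n+"0.npz");im=X["im"];d=X["d"];P=cloud(n,d);h=cv2.cvtColor(im,cv2.COLOR_RGB2HSV)
    m=cv2.inRange(h,(100,90,20),(128,255,255))
    k,l,st,ce=cv2.connectedComponentsWithStats(m)
    for i in range(1,k):
        c=P[l==i];q=np.nanmean(c,0)
        if np.hypot(*(q[:2]-[.6,-.22]))<.05 and st[i,4]>50:
            cnt=cv2.findContours((l==i).astype(np.uint8),0,2)[0][0]
            print(n,"cup",ce[i],st[i],np.nanpercentile(c[:,2],[5,50,95]))
            # local axes: long axis angle
            Q=c[c[:,2]>.043];r=cv2.minAreaRect((Q[:,:2]*1000).astype(np.float32));print(r)
    # cap / stand / bottle by height
    for name,c0,zl in(("cap",(.515,.078),(.085,.11)),("stand",(.49,.29),(.011,.024))):
        mk=(np.hypot(P[...,0]-c0[0],P[...,1]-c0[1])<.07)&(P[...,2]>zl[0])&(P[...,2]<zl[1])
        Q=P[mk];v,u=np.nonzero(mk);print(n,name,len(Q),Q.mean(0).round(4),"rect",cv2.minAreaRect((Q[:,:2]*1000).astype(np.float32)),"px",u.mean(),v.mean(),cv2.minEnclosingCircle((Q[:,:2]*1000).astype(np.float32)))
# end faces: offset along axis
t=np.deg2rad
X=np.load("side0.npz");P=cloud("side",X["d"])
for n in("side","top"):
    X=np.load(n+"0.npz");P=cloud(n,X["d"]);im=X["im"];g=im.astype(int)
    b=(P[...,2]>.004)&(np.hypot(P[...,0]-.6,P[...,1]+.22)<.055)
    v,u=np.nonzero(b);s=np.s_[v.min():v.max()+1,u.min():u.max()+1]
    print(n,v.min(),u.min());print("blue channel");print(im[s][...,2]);print("z mm");print(np.where(b[s],P[s][...,2]*1000,0).astype(int))
E
```

```text
top cup [353.0884808  210.53923205] [337 198  33  25 599] [0.01191578 0.0467292  0.04944454]
((601.5227661132812, -221.7904815673828), (44.57521438598633, 59.640296936035156), 14.907943725585938)
top cap 237 [0.516  0.0779 0.0965] rect ((516.1895141601562, 78.14759063720703), (33.146507263183594, 33.45424270629883), 1.6782459020614624) px 215.08860759493672 248.10970464135022 ((516.0635375976562, 78.29852294921875), 17.763233184814453)
top stand 1028 [0.473  0.2993 0.0163] rect ((472.6260070800781, 299.8873291015625), (82.30937194824219, 81.447509765625), 81.40321350097656) px 120.74805447470817 263.2188715953307 ((472.47332763671875, 300.2227783203125), 56.08027648925781)
side cup [319.70012706 263.47268107] [303 246  34  36 787] [0.01140644 0.04447637 0.04802318]
((601.238525390625, -220.8050537109375), (48.020755767822266, 59.5963249206543), 13.14395809173584)
side cap 195 [0.514  0.0786 0.0958] rect ((515.575439453125, 80.41651916503906), (36.26300811767578, 35.979976654052734), 82.9116439819336) px 195.2153846153846 195.2051282051282 ((515.5057373046875, 81.079345703125), 19.859
[... 242 characters left out ...]
33927154541016)
side 245 302
blue channel
[[161 160 161 ... 163 163 163]
 [161 160 161 ... 163 163 164]
 [161 161 160 ... 163 163 164]
 ...
 [109 109 109 ... 159 159 160]
 [109 110 110 ... 160 160 160]
 [109 109 110 ... 160 160 159]]
z mm
[[0 0 0 ... 0 0 0]
 [0 0 0 ... 0 0 0]
 [0 0 0 ... 0 0 0]
 ...
 [0 0 0 ... 0 0 0]
 [0 0 0 ... 0 0 0]
 [0 0 0 ... 0 0 0]]
top 189 326
blue channel
[[119 119 120 ...  88  84  84]
 [117 115 118 ...  89  87  86]
 [119 118 118 ...  84  84  82]
 ...
 [115 115 118 ... 119 121 121]
 [116 119 113 ... 120 118 113]
 [115 119 116 ... 118 117 121]]
z mm
[[0 0 0 ... 0 0 0]
 [0 0 0 ... 0 0 0]
 [0 0 0 ... 0 0 0]
 ...
 [0 0 0 ... 0 0 0]
 [0 0 0 ... 0 0 0]
 [0 0 0 ... 0 0 0]]
```

```bash
python3 - <<'E'
from h import *
import sys
np.set_printoptions(threshold=sys.maxsize,linewidth=250)
t=np.deg2rad(14.5);c=np.array([.6014,-.2213]);a=np.array([-np.sin(t),np.cos(t)]);b=np.array([np.cos(t),np.sin(t)])
for n,s,sg in(("side",np.s_[255:285,318:342],-1),("top",np.s_[198:226,334:350],1)):
    X=np.load(n+"0.npz");P=cloud(n,X["d"])[s];im=X["im"][s]
    q=P[...,:2]-c;A=(q@a)*1000;B=(q@b)*1000;Z=P[...,2]*1000
    print(n,"axial");print(A.round().astype(int));print("lat");print(B.round().astype(int));print("z");print(Z.round().astype(int));print("blue");print(im[...,2])
E
```

```text
side axial
[[                  10                    8                    6                    4                    2                    0                   -2                   -3                   -5                   -7                   -9
                   -11                  -13                  -16                  -17                  -18                  -20                  -23                  -16                  -19                  -20                  -22
                   -24                  -27]
 [                  10                    7                    5                    4                    1                   -1                   -3                   -4                   -7                   -8                  -10
                   -12                  -15                  -16                  -18                  -20                  -21                  -23                  -26                  -27                  -29                  -23
                   -25                  -27]
 [                   8                    5                    4   
[... 28228 characters left out ...]
 78  84 112 113 108 112 110 110 113]
 [ 89  78  82  88  82  69  74  74  83 108 112 112 109 116 110 109]
 [ 90  80  87  81  76  70  68  71  82 103 110 111 111 112 118 108]
 [ 92  83  92  83  79  76  63  66  72  97 108 116 110 113 114 109]
 [ 87  83  83  86  75  76  61  59  68  90 110 113 115 111 113 115]
 [ 89  88  84  89  85  74  65  58  67  82 103 114 111 114 111 110]
 [ 85  80  80  82  85  77  68  62  60  74  94 112 111 105 104 100]
 [ 89  77  83  82  83  76  65  64  69  72  92  95 103  95  91  90]
 [ 96  85  84  85  82  86  76  86  83  81  87  89  85  83  91  84]
 [ 78  83  84  88  79  88  88  88  85  83  84  93  86  86  81  79]]<stdin>:8: RuntimeWarning: invalid value encountered in cast
```

The side view shows the cup's −y end face flat (axial −29 mm throughout). In the top view, depth through the +y end drops to z≈8 mm in its middle, which is the hole's lower wall at z=7. So the hole faces +y, with its axis about (−0.25, 0.97). The crop confirms the larger blue block (about 60×45 mm) is the one meant.

The pendant can't tilt the tool, so I'll have to pivot the cup in the grip against the stand's edge. I'll do the cap first.

```bash
cat > to.py <<'E'
import sys,numpy as np
from workcell import bot
from scipy.spatial.transform import Rotation as R
s=bot.read_state();r=R.from_quat(s["ee_rot"]);p=np.array(s["eef_pos"]);M=r.as_matrix()
print("t",round(s["time_s"],2),"tcp",p.round(4),"yaw_y",np.degrees(np.arctan2(M[1,1],M[0,1])).round(1),"tilt",np.degrees(np.arccos(-M[2,2])).round(2),"F",np.round(s["contact_force"],1),"w",round(s["grip_width"],4),"g",round(s["grasp_force"],1),"q6",round(s["q"][5],2))
a=list(map(float,sys.argv[1:]))
if len(a)>=3: print("tool delta",(M.T@(np.array(a[:3])-p)).round(4), "roll", np.round(np.arctan2(M[1,1],M[0,1])-np.radians(a[3]),3) if len(a)>3 else "")
E
python3 -m pendant '[[-0.045,-0.03,0,0,1],[-0.045,-0.03,0,0,1],[-0.045,-0.03,0,0,1],[-0.045,-0.03,0,0,1],[-0.045,-0.03,0.01,0,1],[-0.045,-0.03,0.02,0,1],[-0.045,-0.03,0.02,0,1],[-0.045,-0.03,0.02,0,1]]' 20; python3 to.py .5155 .0785 .068
```

```text
time_s: 1.1
eef_pos: [0.4691, 0.1473, 0.1605]
ee_rot: [0.219, 0.976, 0.0, -0.0]
contact_force: [1.1, 0.1, 0.5]
grip_width: 0.0854
grasp_force: 0.0
t 1.1 tcp [0.4691 0.1473 0.1605] yaw_y 64.7 tilt 0.01 F [1.1 0.1 0.5] w 0.0854 g 0.0 q6 -1.0
tool delta [-0.0714 -0.0423  0.0925] roll
```

```bash
python3 -m pendant '[[-0.036,-0.021,0,0,1],[-0.035,-0.021,0,0,1],[0,0,0.02,0,1],[0,0,0.02,0,1],[0,0,0,0,1],[0,0,0,0,1]]' ; python3 to.py .5155 .0785 .068
```

```text
time_s: 1.85
eef_pos: [0.5151, 0.0807, 0.1217]
ee_rot: [0.219, 0.976, 0.0, 0.0]
contact_force: [0.3, 0.3, 0.2]
grip_width: 0.0855
grasp_force: 0.0
t 1.85 tcp [0.5151 0.0807 0.1217] yaw_y 64.7 tilt 0.02 F [0.3 0.3 0.2] w 0.0855 g 0.0 q6 -1.14
tool delta [-0.0013 -0.0018  0.0537] roll
```

```bash
python3 -m pendant '[[-0.001,-0.002,0.027,0,1],[0,0,0.026,0,1],[0,0,0,0,0.6],[0,0,0,0,0.4],[0,0,0,0,0.3],[0,0,0,0,0.3],[0,0,0,0,0.3],[0,0,0,0,0.3]]' 25; python3 to.py
```

```text
time_s: 2.85
eef_pos: [0.5165, 0.0785, 0.07]
ee_rot: [0.219, 0.976, 0.0, 0.002]
contact_force: [-0.7, 0.6, 6.0]
grip_width: 0.0354
grasp_force: 25.3
t 2.85 tcp [0.5165 0.0785 0.07  ] yaw_y 64.7 tilt 0.2 F [-0.7  0.6  6. ] w 0.0354 g 25.3 q6 -1.14
```

```bash
python3 -m pendant '[[0,0,-0.01,0,0.2],[0,0,-0.015,0,0.2],[0,0,-0.02,0,0.2],[0,0,-0.02,0,0.2],[0,0,0,0,0.2]]' ; python3 to.py .4735 .2998 .06; python3 - <<'E'
from h import *
im,d=snap("side","s1.npz");cv2.imwrite("pics/s1.png",cv2.resize(im[110:270,90:330],None,fx=3,fy=3)[...,::-1])
E
```

```text
time_s: 3.48
eef_pos: [0.5167, 0.0783, 0.1358]
ee_rot: [0.219, 0.976, 0.0, 0.002]
contact_force: [0.1, 1.2, 0.1]
grip_width: 0.0351
grasp_force: 25.1
t 3.48 tcp [0.5167 0.0783 0.1358] yaw_y 64.7 tilt 0.29 F [0.1 1.2 0.1] w 0.0351 g 25.1 q6 -1.14
tool delta [0.1341 0.1816 0.0755] roll
```

View pics/s1.png

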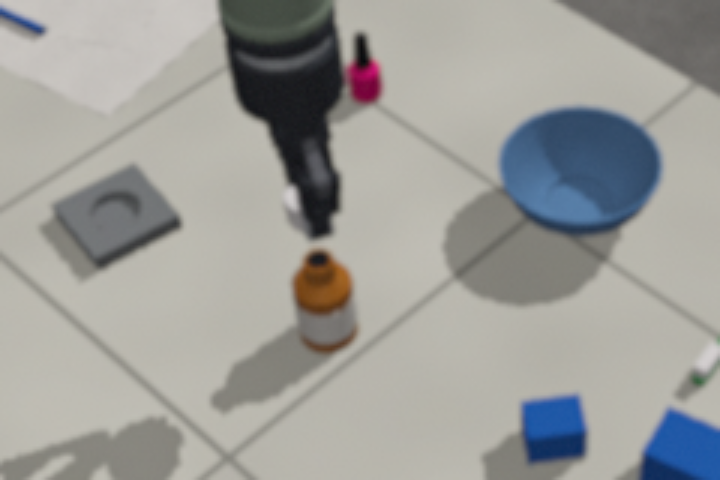

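The side crop shows the cap in the gripper at (298,205) and the open bottle still standing at (322,310). The stand's pocket, at (115,207), is empty. Next I carry the cap over.

```bash
python3 -m pendant '[[0.026,0.036,0,0,0.2],[0.027,0.036,0,0,0.2],[0.027,0.036,0,0,0.2],[0.027,0.036,0.02,0,0.2],[0.027,0.037,0.03,0,0.2],[0,0,0.03,0,0.2],[0,0,0,0,0.2],[0,0,0,0,0.2]]' ; python3 to.py .4735 .2998 .015; python3 - <<'E'
from h import *
for n in("top","side"):
    im,d=snap(n,n+"2.npz")
T=np.load("top2.npz")["im"][215:310,70:180];S=np.load("side2.npz")["im"][120:215,75:185]
cv2.imwrite("pics/c2.png",cv2.resize(np.hstack([T,S]),None,fx=3.6,fy=3.6)[...,::-1])
E
```

```text
time_s: 4.53
eef_pos: [0.4715, 0.2989, 0.0535]
ee_rot: [0.219, 0.976, -0.0, -0.0]
contact_force: [1.2, 0.1, -0.3]
grip_width: 0.0351
grasp_force: 25.2
t 4.53 tcp [0.4715 0.2989 0.0535] yaw_y 64.7 tilt 0.01 F [ 1.2  0.1 -0.3] w 0.0351 g 25.2 q6 -0.72
tool delta [-0.0015  0.0017  0.0385] roll
```

View pics/c2.png

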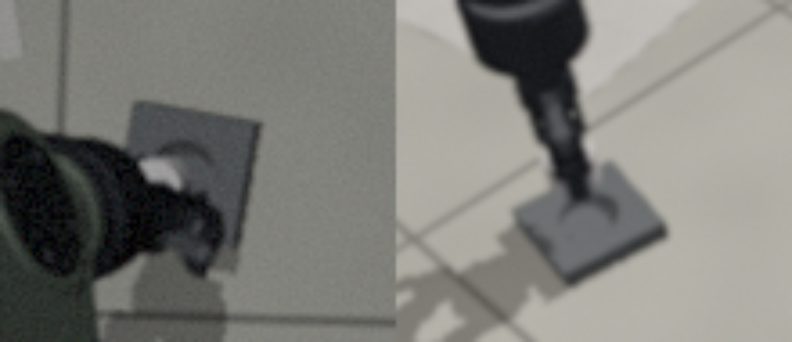

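The top and side crops show the cap (left image at 160,172) over the pocket's edge. That offset is partly parallax, so I'll check the pocket centre from the earlier depth.

```bash
python3 - <<'E'
from h import *
for n in("top","side"):
    X=np.load(n+"0.npz");P=cloud(n,X["d"])
    m=(np.hypot(P[...,0]-.4735,P[...,1]-.2998)<.027)&(P[...,2]<.0118)
    Q=P[m];print(n,len(Q),np.median(Q,0).round(4),cv2.minEnclosingCircle((Q[:,:2]*1000).astype(np.float32)))
    g=cv2.cvtColor(X["im"],cv2.COLOR_RGB2GRAY);h=cv2.cvtColor(X["im"],cv2.COLOR_RGB2HSV)
    m=((P[...,2]>.01)&(P[...,2]<.024)&(np.hypot(P[...,0]-.4735,P[...,1]-.2998)<.065)&(g<95)).astype(np.uint8)
    m=cv2.morphologyEx(m,3,np.ones((9,9)));c=max(cv2.findContours(m,0,1)[0],key=cv2.contourArea)[:,0]
    q=plane(n,c,.016)[:,:2]*1000;print(cv2.minAreaRect(q.astype(np.float32)))
E
python3 -m pendant '[[-0.001,0.002,0.015,0,0.2],[0,0,0.012,0,0.2],[0,0,0.004,0,0.2],[0,0,0,0,0.2]]'; python3 to.py .4735 .2998 .015
```

```text
top 253 [0.4723 0.3018 0.0085] ((475.2939453125, 299.0982971191406), 25.142484664916992)
((472.74920654296875, 298.90875244140625), (82.23473358154297, 81.76567840576172), 81.55284118652344)
side 105 [0.4766 0.3071 0.0093] ((477.5530090332031, 307.9382019042969), 19.54998207092285)
((470.5198059082031, 290.9139099121094), (70.11861419677734, 75.95433044433594), 79.88886260986328)
time_s: 5.12
eef_pos: [0.4724, 0.3003, 0.0215]
ee_rot: [0.219, 0.976, -0.0, -0.001]
contact_force: [0.0, 0.0, -0.7]
grip_width: 0.035
grasp_force: 25.2
t 5.12 tcp [0.4724 0.3003 0.0215] yaw_y 64.7 tilt 0.09 F [ 0.   0.  -0.7] w 0.035 g 25.2 q6 -0.72
tool delta [-0.0012  0.      0.0065] roll
```

```bash
python3 -m pendant '[[0,-0.001,0.003,0,0.2],[0,0,0.003,0,0.2],[0,0,0.002,0,0.2],[0,0,0,0,0.2]]'; python3 to.py
```

```text
time_s: 5.62
eef_pos: [0.4726, 0.2998, 0.0152]
ee_rot: [0.219, 0.976, -0.0, -0.0]
contact_force: [-2.7, -0.9, 4.6]
grip_width: 0.0353
grasp_force: 28.0
t 5.62 tcp [0.4726 0.2998 0.0152] yaw_y 64.7 tilt 0.01 F [-2.7 -0.9  4.6] w 0.0353 g 28.0 q6 -0.72
```

```bash
python3 -m pendant '[[0,0,-0.001,0,0.45],[0,0,-0.001,0,0.5],[0,0,0,0,0.6],[0,0,0,0,0.6]]'; python3 to.py;python3 -m pendant '[[0,0,0,0,1],[0,0,-0.02,0,1],[0,0,-0.05,0,1],[0,0,-0.05,0,1],[-0.03,-0.04,-0.01,0,1],[-0.03,-0.04,0,0,1],[-0.03,-0.04,0,0.1,1],[0,-0.04,0,0.1,1]]'; python3 to.py .5865 -.1928 .12 15.5; python3 - <<'E'
from h import *
for n in("top","side"):
    im,d=snap(n,n+"3.npz");P=cloud(n,d)
    m=(np.hypot(P[...,0]-.4735,P[...,1]-.2998)<.035)&(P[...,2]>.024)&(P[...,2]<.06)
    Q=P[m];print(n,len(Q),np.median(Q,0).round(4),np.percentile(Q[:,2],[5,50,95]).round(4))
T=np.load("top3.npz")["im"][215:310,70:180];S=np.load("side3.npz")["im"][120:215,75:185]
cv2.imwrite("pics/c3.png",cv2.resize(np.hstack([T,S]),None,fx=3.6,fy=3.6)[...,::-1])
E
```

```text
time_s: 6.12
eef_pos: [0.4725, 0.2997, 0.0162]
ee_rot: [0.219, 0.976, -0.0, -0.0]
contact_force: [0.7, 0.0, 0.3]
grip_width: 0.0512
grasp_force: 0.0
t 6.12 tcp [0.4725 0.2997 0.0162] yaw_y 64.7 tilt 0.0 F [0.7 0.  0.3] w 0.0512 g 0.0 q6 -0.72
time_s: 7.12
eef_pos: [0.4836, 0.1163, 0.1469]
ee_rot: [0.318, 0.948, 0.0, 0.001]
contact_force: [-0.6, 0.0, 0.3]
grip_width: 0.0852
grasp_force: 0.0
t 7.12 tcp [0.4836 0.1163 0.1469] yaw_y 52.9 tilt 0.15 F [-0.6  0.   0.3] w 0.0852 g 0.0 q6 -0.86
tool delta [-0.2684 -0.1846  0.0273] roll 0.653
top 22 [0.486  0.2942 0.0316] [0.0255 0.0316 0.0348]
side 146 [0.471  0.2986 0.0328] [0.0269 0.0328 0.0359]
```

View pics/c3.png

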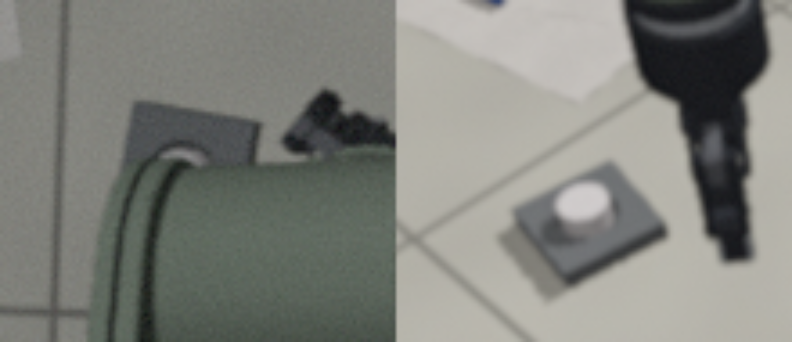

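Side view: the cap sits in the pocket at right image (583,207), top side up. Its top measures z≈33 mm, against 32 expected. Now the cup: I'll pinch its hole end near the top edge, so that gravity helps it swing hole-up.

```bash
python3 -m pendant '[[0,0,0,0.167,1],[0,0,0,0.167,1],[0,0,0,0.167,1],[0,0,0,0.167,1],[0,0,0,0,1]]'; python3 to.py .5946 -.1952 .09 14.5
```

```text
time_s: 7.85
eef_pos: [0.4821, 0.1192, 0.1463]
ee_rot: [0.608, 0.794, 0.0, 0.0]
contact_force: [0.6, -1.0, 0.1]
grip_width: 0.0852
grasp_force: 0.0
t 7.85 tcp [0.4821 0.1192 0.1463] yaw_y 15.1 tilt 0.02 F [ 0.6 -1.   0.1] w 0.0852 g 0.0 q6 -0.2
tool delta [-0.3329  0.0264  0.0562] roll 0.011
```

```bash
python3 -m pendant '[[-0.045,0.003,0,0.01,1],[-0.045,0.004,0,0,1],[-0.045,0.004,0,0,1],[-0.045,0.004,0,0,1],[-0.045,0.004,0,0,1],[-0.045,0.004,0.02,0,1],[-0.045,0.003,0.03,0,1],[-0.018,0,0,0,1]]'; python3 -m pendant '[[0,0,0,0,1],[0,0,0,0,1]]'; python3 to.py .5946 -.1952 .036 14.5
```

```text
time_s: 8.85
eef_pos: [0.5888, -0.1984, 0.0931]
ee_rot: [0.613, 0.79, -0.001, -0.003]
contact_force: [-0.5, 0.3, 0.1]
grip_width: 0.0856
grasp_force: 0.0
time_s: 9.1
eef_pos: [0.5908, -0.1963, 0.0975]
ee_rot: [0.612, 0.791, 0.0, 0.001]
contact_force: [0.4, 0.1, 0.3]
grip_width: 0.0854
grasp_force: 0.0
t 9.1 tcp [ 0.5908 -0.1963  0.0975] yaw_y 14.5 tilt 0.08 F [0.4 0.1 0.3] w 0.0854 g 0.0 q6 -0.71
tool delta [0.0001 0.0038 0.0615] roll -0.0
```

```bash
python3 -m pendant '[[0,0.003,0.03,0,1],[0,0,0.028,0,1],[0,0,0,0,0.7],[0,0,0,0,0.5],[0,0,0,0,0.4],[0,0,0,0,0.4],[0,0,0,0,0.4]]' 20; python3 to.py .5946 -.1952 .036 14.5
```

```text
time_s: 9.98
eef_pos: [0.5948, -0.1968, 0.0406]
ee_rot: [0.613, 0.79, 0.001, 0.002]
contact_force: [-0.9, 2.9, 6.5]
grip_width: 0.0451
grasp_force: 21.1
t 9.97 tcp [ 0.5948 -0.1968  0.0406] yaw_y 14.4 tilt 0.2 F [-0.9  2.9  6.5] w 0.0451 g 21.1 q6 -0.71
tool delta [0.0016 0.0002 0.0046] roll -0.002
```

```bash
python3 -m pendant '[[0,0,-0.01,0,0.4],[0,0,-0.02,0,0.4],[0,0,-0.03,0,0.4],[0,0,-0.03,0,0.4],[0,0,-0.03,0,0.4],[0,0,0,0,0.4],[0,0,0,0,0.4]]'; python3 to.py; python3 - <<'E'
from h import *
for n in("top","side"): snap(n,n+"4.npz")
S=np.load("side4.npz")["im"][150:310,230:410]
T=np.load("top4.npz")["im"][130:290,260:440]
cv2.imwrite("pics/c4.png",cv2.resize(np.hstack([T,S]),None,fx=2.2,fy=2.2)[...,::-1])
E
```

```text
time_s: 10.85
eef_pos: [0.5925, -0.1965, 0.1576]
ee_rot: [0.613, 0.79, -0.0, -0.001]
contact_force: [0.6, 0.7, -2.5]
grip_width: 0.0448
grasp_force: 20.8
t 10.85 tcp [ 0.5925 -0.1965  0.1576] yaw_y 14.4 tilt 0.07 F [ 0.6  0.7 -2.5] w 0.0448 g 20.8 q6 -0.71
```

View pics/c4.png

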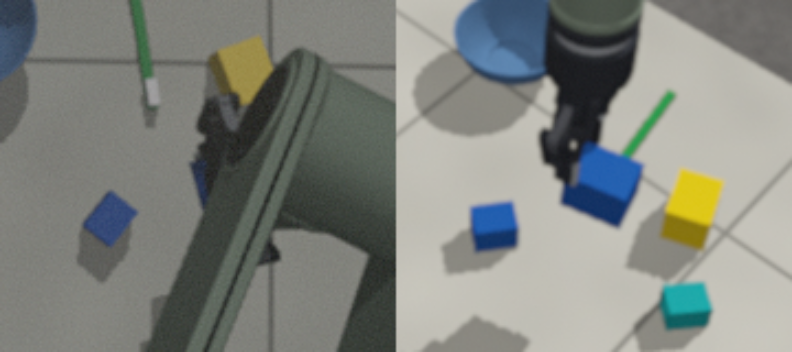

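The crop shows the cup held by its hole end at right image (603,185), clear of the neighbours. I'll measure its tilt from depth normals.

```bash
cat > tilt.py <<'E'
import sys
from h import *
from scipy.spatial.transform import Rotation as R
def tilt(n="side",f=None,rad=.09):
    s=bot.read_state();M=R.from_quat(s["ee_rot"]).as_matrix();p=np.array(s["eef_pos"])
    ax=M[:,0].copy()   # horizontal, towards hole side (+a)
    if len(sys.argv)>1 and sys.argv[1]=="-": ax=-ax
    lat=M[:,1]
    im,d=snap(n,f or f"{n}_t.npz");P=cloud(n,d);h=cv2.cvtColor(im,cv2.COLOR_RGB2HSV)
    m=(cv2.inRange(h,(105,130,25),(126,255,255))>0)&(np.linalg.norm(P-p,axis=2)<rad)
    m=cv2.erode(m.astype(np.uint8),np.ones((3,3)))>0
    q=P-p;A,B,Z=q@ax,q@lat,q[...,2]
    print(n,"n",m.sum(),"axial",np.percentile(A[m],[1,99]).round(3),"lat",np.percentile(B[m],[1,99]).round(3),"z",np.percentile(P[...,2][m],[1,99]).round(3))
    k=3;v,u=np.nonzero(m);out=[]
    for y,x in zip(v,u):
        w=np.s_[y-k:y+k+1,x-k:x+k+1];mm=m[w]
        if mm.sum()<30: continue
        Q=np.c_[A[w][mm],B[w][mm],Z[w][mm]];Q=Q-Q.mean(0);_,sv,V=np.linalg.svd(Q,full_matrices=False)
        if sv[2]/np.sqrt(len(Q))>.0016: continue
        nn=V[2]*(1 if V[2][2]>0 else -1);out.append(nn)
    out=np.array(out);
    if not len(out): return
    o=out[abs(out[:,1])<.35];ang=np.degrees(np.arctan2(o[:,2],o[:,0]))
    print("face normal angles in (axial,z) plane: hist",[(int(b),int(c)) for c,b in zip(*np.histogram(ang,np.arange(0,181,10))) if c])
    for lo in range(0,180,10):pass
    if len(ang): print("median",np.median(ang).round(1), "lateral share",(abs(out[:,1])>.8).mean().round(2))
for n in("side","top"): tilt(n)
E
python3 tilt.py
```

```text
side n 637 axial [-0.054 -0.   ] lat [-0.025  0.018] z [0.126 0.164]
face normal angles in (axial,z) plane: hist [(70, 1), (80, 110), (90, 159), (100, 12), (110, 1)]
median 91.2 lateral share 0.38Traceback (most recent call last):
  File "tilt.py", line 27, in <module>
    for n in("side","top"): tilt(n)
                            ~~~~^^^
  File "tilt.py", line 13, in tilt
    print(n,"n",m.sum(),"axial",np.percentile(A[m],[1,99]).round(3),"lat",np.percentile(B[m],[1,99]).round(3),"z",np.percentile(P[...,2][m],[1,99]).round(3))
                                ~~~~~~~~~~~~~^^^^^^^^^^^^^
    return _quantile_unchecked(
        a, q, axis, out, overwrite_input, method, keepdims, weights)
    return _ureduce(a,
                    func=_quantile_ureduce_func,
    ...<5 lines>...
                    overwrite_input=overwrite_input,
                    method=method)
    r = func(a, **kwargs)
    result = _quantile(arr,
                       quantiles=q,
    ...<2 lines>...
                       out=out,
                       weights=wgt)
    slices_having_nans = np.isnan(arr[-1, ...])
                                  ~~~^^^^^^^^^
IndexError: index -1 is out of bounds for axis 0 with size 0
```

The cup hangs level, so gravity alone doesn't swing it. I'll carry it to the stand's +y wall beside the cap and pivot it hole-up by pushing its solid end against the fixed 16 mm wall.

```bash
python3 -m pendant '[[0,0,-0.01,0.1,0.4],[0,0,-0.01,0.15,0.4],[0,0,0,0.15,0.4],[0,0,0,0,0.4],[0,0,0,0,0.4]]'; python3 to.py .5336 .4067 .1 -8.5
```

```text
time_s: 11.68
eef_pos: [0.5928, -0.1965, 0.1774]
ee_rot: [0.757, 0.653, -0.0, -0.001]
contact_force: [-0.3, -0.2, -1.5]
grip_width: 0.0445
grasp_force: 20.8
t 11.68 tcp [ 0.5928 -0.1965  0.1774] yaw_y -8.4 tilt 0.09 F [-0.3 -0.2 -1.5] w 0.0445 g 20.8 q6 -0.31
tool delta [ 0.588  -0.1467  0.0779] roll 0.001
```

```bash
python3 -m pendant '[[0.02,-0.005,0,0,0.4],[0.04,-0.01,0,0,0.4],[0.045,-0.011,0,0,0.4],[0.045,-0.011,0,0,0.4],[0.045,-0.011,0,0,0.4],[0.045,-0.011,0,0,0.4],[0.045,-0.011,0,0,0.4],[0.045,-0.011,0,0,0.4]]'; python3 -m pendant '[[0.045,-0.011,0,0,0.4],[0.045,-0.011,0,0,0.4],[0.045,-0.011,0,0,0.4],[0.045,-0.011,0,0,0.4],[0.04,-0.011,0,0,0.4],[0.03,-0.01,0.02,0,0.4],[0,0,0.02,0,0.4],[0,0,0,0,0.4]]'; python3 to.py .5336 .4067 .046 -8.5
```

```text
time_s: 12.68
eef_pos: [0.5608, 0.1444, 0.1783]
ee_rot: [0.757, 0.653, 0.0, -0.0]
contact_force: [0.4, -0.3, -1.2]
grip_width: 0.0447
grasp_force: 20.8
time_s: 13.68
eef_pos: [0.5321, 0.3976, 0.1351]
ee_rot: [0.757, 0.653, -0.003, -0.0]
contact_force: [-0.6, -0.1, -1.9]
grip_width: 0.0447
grasp_force: 20.9
t 13.68 tcp [0.5321 0.3976 0.1351] yaw_y -8.5 tilt 0.39 F [-0.6 -0.1 -1.9] w 0.0447 g 20.9 q6 0.66
tool delta [0.0096 0.0006 0.089 ] roll 0.001
```

```bash
python3 -m pendant '[[0.01,0,0.03,0,0.4],[0,0,0.03,0,0.4],[0,0,0.02,0,0.4],[0,0,0.005,0,0.4],[0,0,0,0,0.4],[0,0,0,0,0.4]]'; python3 to.py .5336 .4067 .046 -8.5; sed -i 's/    print(n,"n",m.sum()/    if m.sum()<50: return print(n,"hidden")\n    print(n,"n",m.sum()/' tilt.py; python3 tilt.py
```

```text
time_s: 14.42
eef_pos: [0.5376, 0.4089, 0.055]
ee_rot: [0.758, 0.652, 0.001, 0.0]
contact_force: [0.3, 0.2, -1.8]
grip_width: 0.0451
grasp_force: 20.9
t 14.43 tcp [0.5376 0.4089 0.055 ] yaw_y -8.5 tilt 0.17 F [ 0.3  0.2 -1.8] w 0.0451 g 20.9 q6 0.67
tool delta [-0.0028 -0.0036  0.009 ] roll -0.001
side n 369 axial [-0.058 -0.005] lat [-0.022  0.017] z [0.025 0.065]
face normal angles in (axial,z) plane: hist [(0, 13), (10, 1), (80, 17), (90, 2)]
median 85.5 lateral share 0.11
top n 449 axial [-0.057 -0.003] lat [-0.02  0.02] z [0.033 0.064]
face normal angles in (axial,z) plane: hist [(70, 8), (80, 81), (90, 43), (100, 1)]
median 88.5 lateral share 0.0
```

```bash
python3 -m pendant '[[0,-0.003,0.008,0,0.4],[-0.017,0,0,0,0.4],[-0.005,0,-0.002,0,0.4],[-0.005,0,-0.006,0,0.4],[-0.005,0,-0.006,0,0.4],[-0.005,0,-0.005,0,0.4],[0,0,0,0,0.4]]'; python3 to.py .5336 .4067 .046 -8.5; python3 tilt.py
```

```text
time_s: 15.4
eef_pos: [0.5286, 0.3722, 0.0653]
ee_rot: [0.758, 0.652, 0.001, 0.0]
contact_force: [0.6, 1.3, -0.1]
grip_width: 0.0447
grasp_force: 20.9
t 15.4 tcp [0.5286 0.3722 0.0653] yaw_y -8.6 tilt 0.1 F [ 0.6  1.3 -0.1] w 0.0447 g 20.9 q6 0.63
tool delta [ 0.0348 -0.0002  0.0193] roll -0.001
side n 348 axial [-0.05  -0.001] lat [-0.023  0.015] z [0.028 0.072]
face normal angles in (axial,z) plane: hist [(10, 10), (20, 8)]
median 19.7 lateral share 0.0
top n 439 axial [-0.049 -0.001] lat [-0.02  0.02] z [0.051 0.072]
face normal angles in (axial,z) plane: hist [(100, 58), (110, 43), (120, 1)]
median 108.9 lateral share 0.0
```

It pivots nicely (19°, hole rising, about 1 N), so I continue along the arc.

```bash
python3 -m pendant '[[-0.006,0,-0.003,0,0.4],[-0.006,0,-0.003,0,0.4],[-0.006,0,-0.003,0,0.4],[-0.005,0,-0.001,0,0.4],[-0.005,0,-0.001,0,0.4],[-0.004,0,0,0,0.4],[0,0,0,0,0.4]]'; python3 to.py; python3 tilt.py
```

```text
time_s: 16.38
eef_pos: [0.5243, 0.3405, 0.0767]
ee_rot: [0.758, 0.652, 0.001, 0.0]
contact_force: [0.8, 2.4, 6.8]
grip_width: 0.044
grasp_force: 21.3
t 16.38 tcp [0.5243 0.3405 0.0767] yaw_y -8.6 tilt 0.15 F [0.8 2.4 6.8] w 0.044 g 21.3 q6 0.59
side n 288 axial [-0.029  0.003] lat [-0.024  0.017] z [0.042 0.083]
top n 419 axial [-0.032  0.007] lat [-0.021  0.019] z [0.044 0.086]
face normal angles in (axial,z) plane: hist [(120, 4), (130, 125), (140, 166)]
median 140.6 lateral share 0.0
```

```bash
python3 -m pendant '[[-0.004,0,-0.001,0,0.4],[-0.004,0,0,0,0.4],[-0.004,0,0,0,0.4],[-0.004,0,0,0,0.4],[0,0,0,0,0.4]]'; python3 to.py; python3 tilt.py
```

```text
time_s: 17.1
eef_pos: [0.5216, 0.3239, 0.0772]
ee_rot: [0.758, 0.652, 0.0, 0.001]
contact_force: [1.5, 1.4, 5.2]
grip_width: 0.0447
grasp_force: 22.2
t 17.1 tcp [0.5216 0.3239 0.0772] yaw_y -8.6 tilt 0.1 F [1.5 1.4 5.2] w 0.0447 g 22.2 q6 0.57
side n 316 axial [-0.019  0.037] lat [-0.024  0.017] z [0.038 0.087]
top n 285 axial [-0.021  0.005] lat [-0.021  0.018] z [0.038 0.087]
face normal angles in (axial,z) plane: hist [(150, 205)]
median 154.3 lateral share 0.0
```

The cup is now at 64°. I'll lift it, move it to free table beside the stand (+tool y), then press with a drag to bring it flat on its solid end.

```bash
python3 -m pendant '[[0.005,0,-0.015,0,0.4],[0.01,0,-0.02,0,0.4],[0,0.03,0,0,0.4],[0.01,0.03,0,0,0.4],[0,0,0.02,0,0.4],[0,0,0,0,0.4],[0,0,0,0,0.4]]'; python3 to.py; python3 tilt.py
```

```text
time_s: 18.08
eef_pos: [0.5819, 0.3402, 0.09]
ee_rot: [0.758, 0.653, -0.002, -0.001]
contact_force: [-0.7, 0.1, -1.9]
grip_width: 0.0442
grasp_force: 21.7
t 18.07 tcp [0.5819 0.3402 0.09  ] yaw_y -8.5 tilt 0.22 F [-0.7  0.1 -1.9] w 0.0442 g 21.7 q6 0.55
side n 287 axial [-0.026  0.006] lat [-0.024  0.016] z [0.053 0.096]
top n 393 axial [-0.028  0.011] lat [-0.02   0.017] z [0.056 0.101]
face normal angles in (axial,z) plane: hist [(60, 1), (130, 5), (140, 243), (150, 14)]
median 146.2 lateral share 0.0
```

```bash
python3 -m pendant '[[0,0,0.015,0,0.4],[-0.002,0,0.006,0,0.4],[-0.006,0,0.002,0,0.4],[-0.006,0,0.002,0,0.4],[-0.006,0,0.002,0,0.4],[-0.006,0,0.002,0,0.4]]'; python3 to.py; python3 tilt.py
```

```text
time_s: 18.92
eef_pos: [0.5804, 0.3148, 0.0638]
ee_rot: [0.758, 0.653, 0.001, 0.0]
contact_force: [-1.4, 0.4, 5.1]
grip_width: 0.0441
grasp_force: 22.7
t 18.93 tcp [0.5804 0.3148 0.0638] yaw_y -8.5 tilt 0.08 F [-1.4  0.4  5.1] w 0.0441 g 22.7 q6 0.51
side n 301 axial [-0.013  0.041] lat [-0.025  0.017] z [0.023 0.073]
top n 172 axial [-0.014  0.005] lat [-0.02   0.017] z [0.025 0.073]
face normal angles in (axial,z) plane: hist [(150, 24), (160, 48)]
median 161.0 lateral share 0.0
```

```bash
python3 -m pendant '[[-0.005,0,0.003,0,0.4],[-0.005,0,0.003,0,0.4],[-0.003,0,0.003,0,0.4],[-0.002,0,0.002,0,0.4],[0,0,0,0,0.4]]'; python3 to.py; python3 tilt.py
```

```text
time_s: 19.65
eef_pos: [0.5794, 0.2981, 0.0547]
ee_rot: [0.758, 0.652, 0.0, 0.002]
contact_force: [-4.9, -6.5, 13.9]
grip_width: 0.0443
grasp_force: 28.7
t 19.65 tcp [0.5794 0.2981 0.0547] yaw_y -8.6 tilt 0.22 F [-4.9 -6.5 13.9] w 0.0443 g 28.7 q6 0.49
side n 285 axial [-0.001  0.045] lat [-0.025  0.016] z [0.012 0.067]
face normal angles in (axial,z) plane: hist [(0, 3)]
median 3.9 lateral share 0.0
top n 58 axial [-0.003  0.002] lat [-0.02   0.017] z [0.018 0.063]
```

```bash
python3 -m pendant '[[0,0,-0.003,0,0.4],[0,0,0,0,0.6],[0,0,0,0,0.8],[0,0,0,0,1],[0,0,-0.03,0,1],[0,0,-0.03,0,1],[-0.04,0,-0.03,0,1],[0,0,0,0,1]]'; python3 to.py; python3 - <<'E'
from h import *
p=np.array([.579,.298]);ax=np.array([.148,.989]);c=p+.022*ax;print(c)
for n in("top","side"):
    im,d=snap(n,n+"5.npz");P=cloud(n,d);h=cv2.cvtColor(im,cv2.COLOR_RGB2HSV)
    m=(cv2.inRange(h,(105,110,15),(126,255,255))>0)&(np.hypot(P[...,0]-c[0],P[...,1]-c[1])<.06)&(P[...,2]<.1)
    Q=P[m];Z=Q[:,2];print(n,len(Q),"z",np.percentile(Z,[2,50,98]).round(3));
    t=Q[Z>.053]
    if len(t)>10: print("top face",len(t),cv2.minAreaRect((t[:,:2]*1000).astype(np.float32)))
S=np.load("side5.npz")["im"][110:230,110:270];T=np.load("top5.npz")["im"][190:310,50:210]
cv2.imwrite("pics/c5.png",cv2.resize(np.hstack([T,S]),None,fx=2.5,fy=2.5)[...,::-1])
E
```

```text
time_s: 20.75
eef_pos: [0.5738, 0.2594, 0.1473]
ee_rot: [0.758, 0.652, 0.002, 0.001]
contact_force: [-0.1, 0.8, 0.6]
grip_width: 0.0852
grasp_force: 0.0
t 20.75 tcp [0.5738 0.2594 0.1473] yaw_y -8.7 tilt 0.31 F [-0.1  0.8  0.6] w 0.0852 g 0.0 q6 0.44
[0.582256 0.319758]
top 108 z [0.013 0.036 0.061]
top face 12 ((589.3428344726562, 292.1227722167969), (15.330740928649902, 2.886680841445923), 7.019765377044678)
side 494 z [0.008 0.046 0.064]
top face 180 ((577.7849731445312, 318.21783447265625), (46.542266845703125, 45.28376388549805), 83.36028289794922)
```

View pics/c5.png

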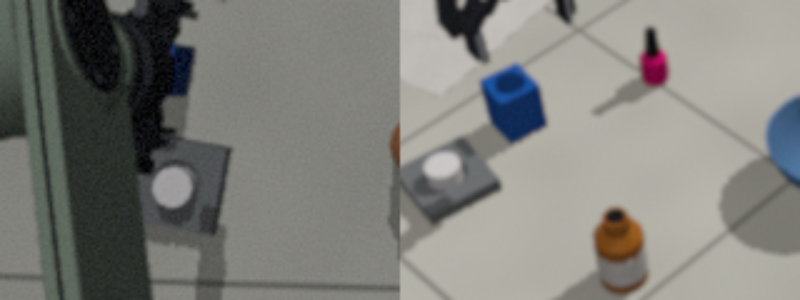

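Side view: the cup stands upright with its hole visible on top at (512,82) of the right half. The cap is still in the stand, and the bottle is untouched. Next is a centred regrasp.

```bash
python3 to.py .580 .319 .024 -7.5;python3 -m pendant '[[0.03,0.002,0,0,1],[0.03,-0.004,0,-0.02,1],[0,0,0.03,0,1],[0,0,0,0,1],[0,0,0,0,1]]'; python3 to.py .580 .319 .024 -7.5
```

```text
t 20.85 tcp [0.5718 0.2605 0.1441] yaw_y -8.6 tilt 0.03 F [-0.4  0.6 -0.8] w 0.0851 g 0.0 q6 0.44
tool delta [ 0.059  -0.0006  0.1202] roll -0.019
time_s: 21.48
eef_pos: [0.5782, 0.3203, 0.1134]
ee_rot: [0.751, 0.66, -0.001, -0.0]
contact_force: [0.3, 0.2, 0.5]
grip_width: 0.0854
grasp_force: 0.0
t 21.48 tcp [0.5782 0.3203 0.1134] yaw_y -7.4 tilt 0.1 F [0.3 0.2 0.5] w 0.0854 g 0.0 q6 0.5
tool delta [-0.001   0.0021  0.0894] roll 0.002
```

```bash
python3 -m pendant '[[-0.001,0.002,0.03,0,1],[0,0,0.03,0,1],[0,0,0.028,0,1],[0,0,0,0,0.7],[0,0,0,0,0.5],[0,0,0,0,0.4],[0,0,0,0,0.3],[0,0,0,0,0.3]]' 45; python3 to.py; python3 -m pendant '[[0,0,0,0,0.3],[0,0,-0.015,0,0.3],[0,0,-0.03,0,0.3],[0,0,-0.04,0,0.3],[0,0,-0.04,0,0.3],[0,0,-0.04,0,0.3],[0,0,-0.04,0,0.3],[0,0,-0.03,0,0.3]]'; python3 -m pendant '[[0,0,-0.02,0,0.3],[0,0,0,0,0.3],[0,0,0,0,0.3],[0,0,0,0,0.3]]'; python3 to.py; python3 - <<'E'
from h import *
s=bot.read_state();p=np.array(s["eef_pos"])
for n in("top","side"):
    im,d=snap(n,n+"6.npz");P=cloud(n,d);h=cv2.cvtColor(im,cv2.COLOR_RGB2HSV)
    m=(cv2.inRange(h,(105,110,15),(126,255,255))>0)&(np.linalg.norm(P-p,axis=2)<.09)
    Q=P[m];print(n,len(Q),"z",np.percentile(Q[:,2],[2,50,98]).round(3) if len(Q) else "")
S=np.load("side6.npz")["im"];cv2.imwrite("pics/c6.png",cv2.resize(S[20:230,60:340],None,fx=2.8,fy=2.8)[...,::-1])
E
sed -i 's/for n in("side","top"): tilt(n)//' tilt.py; python3 -c "
from tilt import *
tilt('side')"
```

```text
time_s: 22.48
eef_pos: [0.5824, 0.3196, 0.0287]
ee_rot: [0.751, 0.66, 0.002, 0.001]
contact_force: [0.9, 0.2, 6.5]
grip_width: 0.0457
grasp_force: 48.4
t 22.48 tcp [0.5824 0.3196 0.0287] yaw_y -7.4 tilt 0.24 F [0.9 0.2 6.5] w 0.0457 g 48.4 q6 0.5
time_s: 23.48
eef_pos: [0.5805, 0.319, 0.2638]
ee_rot: [0.751, 0.66, 0.001, 0.0]
contact_force: [0.3, 1.4, -2.1]
grip_width: 0.0455
grasp_force: 47.6
time_s: 23.98
eef_pos: [0.5796, 0.3185, 0.2788]
ee_rot: [0.751, 0.66, -0.002, -0.001]
contact_force: [0.3, -0.1, -2.2]
grip_width: 0.0454
grasp_force: 47.6
t 23.98 tcp [0.5796 0.3185 0.2788] yaw_y -7.4 tilt 0.24 F [ 0.3 -0.1 -2.2] w 0.0454 g 47.6 q6 0.5
top 868 z [0.261 0.3   0.351]
side 690 z [0.259 0.297 0.314]
side n 490 axial [-0.026  0.018] lat [-0.025  0.019] z [0.262 0.315]
face normal angles in (axial,z) plane: hist [(0, 83), (10, 4), (170, 4)]
median 4.8 lateral share 0.04
```

View pics/c6.png

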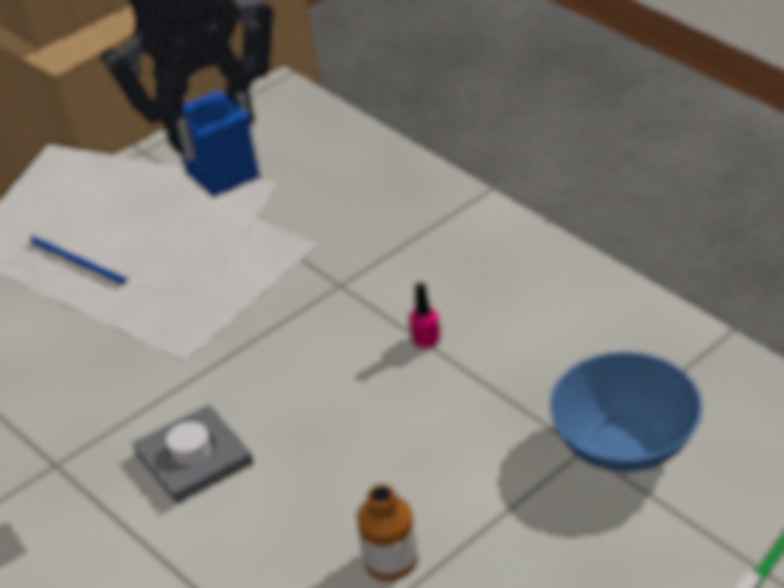

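The cup is held hole-up at (215,130), about 0.26 m up, with the cap and bottle in place. I'll check level with a larger plane fit against the frame where it stood on the table.

```bash
python3 - <<'E'
from h import *
s=bot.read_state();p=np.array(s["eef_pos"]);t=np.radians(-7.4);lat=np.array([np.cos(t),np.sin(t),0]);ax=np.array([-np.sin(t),np.cos(t),0])
for f,c,z0,z1 in(("5",np.array([.58,.319,0]),.008,.052),("6",p*[1,1,0],.268,.306)):
  for n in("side","top"):
    X=np.load(n+f+".npz");P=cloud(n,X["d"]);h=cv2.cvtColor(X["im"],cv2.COLOR_RGB2HSV)
    b=(cv2.inRange(h,(105,110,15),(126,255,255))>0);A=(P-c)@ax;B=(P-c)@lat;Z=P[...,2]
    top=z1+.008
    m=b&(abs(A+.023)<.008)&(abs(B)<.019)&(Z>z0)&(Z<z1)
    if m.sum()>40:
        k=np.linalg.lstsq(np.c_[B[m],Z[m],np.ones(m.sum())],A[m],rcond=None)[0];print(f,n,"-a face",m.sum(),"tilt deg",np.degrees(np.arctan(k[1])).round(1),"yaw",np.degrees(np.arctan(k[0])).round(1))
    m=b&(abs(A)<.024)&(abs(B)<.022)&(Z>top-.004)&(Z<top+.012)
    if m.sum()>40:
        k=np.linalg.lstsq(np.c_[A[m],B[m],np.ones(m.sum())],Z[m],rcond=None)[0];print(f,n,"top",m.sum(),np.degrees(np.arctan(k[:2])).round(1),k[2].round(4))
E
```

```text
5 side -a face 165 tilt deg 0.4 yaw -0.7
5 side top 136 [ 0.6 -0.7] 0.0607
5 top -a face 85 tilt deg 0.0 yaw -1.8
6 side -a face 237 tilt deg 0.7 yaw -0.3
6 side top 141 [-0.3  0.6] 0.3123
6 top -a face 221 tilt deg 1.2 yaw -0.3
6 top top 173 [0.4 0.2] 0.3113
```

Level to within about 1°, and the underside is about 25 cm above the table. I'm handing in.

```bash
python3 -c "
from workcell import bot
print(bot.finish_job())"
```

```text
the job is handed in; nothing more can be done
None
```

The job is handed in: the cap sits top side up in the stand's pocket, the bottle is standing where it was, and the blue cup is held hole-up, level to about 1° and about 25 cm above the table.

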